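# Hold a sample slide flush on the tilted stage of a faceting machine

## Robot

A 6-joint arm with a two-finger parallel gripper is mounted at the origin on the work surface. World frame = base frame: x ahead of the robot, y to its left, z up, the work surface at z = 0. Lengths are in mm, angles in degrees, forces in N, time in s.
With the tool pointing down it reaches from about 250 to 800 mm from the base axis. Payload 8.5 kg.
Tool frame: the origin (TCP) lies at the very end of the fingers, on their centre line; the grasp point (between the pads) lies 19 mm behind it (arm.tcp_to_grasp is the distance from the TCP to the grasp point, in mm); z points along the fingers, y is the line along which they close (so a half turn about z gives the same grasp; the last joint's range is limited). The gripper opens to 85 mm and grips with 20 to 120 N. Pads are 22 mm wide; open, the fingers measure 114 mm over their backs; the gripper's body (76 mm by 85 mm) begins 54 mm behind the grasp point. The pads swing forward as they close: fully open they stand 13 mm farther back than shut.
Start: joints at [-73.339, 13.648, -0.773, 75.585, 0, 90], TCP at [150.513, -502.916, 231.276] pointing down, gripper open.
Joint ranges: [-152.45, 152.45], [-59.26, 108.67], [-65.41, 83.53], [-104.44, 129.93], [-82.83, 76.93], [-180, 180]. Speed limits (degrees/s): [127.2, 127.2, 159.86, 180, 180, 180].

## Interface

Orientations are given as a 3x3 rotation matrix whose columns are the frame's x, y, z axes.
In Python, from rig import arm, viewer, order gives the robot as it stands.
- The arm moves only by the shell command python3 -m inch 'ROWS'. ROWS is JSON, a list of rows, each an object of numbers: "ax", "ay", "az": the turn, a rotation vector about the tool's x, y, z in rad; "x", "y", "z": the shift along the tool's x, y, z in m; "claw": the finger opening in m, from 0 to 0.0854. A call has 1 to 20 rows; each row is the pose to reach, as a shift and turn from the pose commanded when the call began, along the tool's axes at that moment; what a row does not reach only later rows make up. A row lasts 1/8 s, in which the tool goes at most 62.5 mm and 10.7 degrees, less where a joint would pass 70% of its speed; a pose out of reach is approached as far as the arm can. A call with a gripper value outside its range is refused whole. The fingers move at their own pace and stop on an object; the grip force is fixed at half the most. Time passes only in rows, so rows that repeat a pose let the fingers close. It gives the time, the measured TCP pose, the force, the opening and the grip force at its end, in the units of the state.
- arm.state(): the state, without advancing time (a new reading comes with each control period).
- viewer.capture(name): name is "scene" or "top" or "wrist"; returns a dict with "image" (400x640x3 uint8, red, green, blue), "mtx" (3x3 intrinsics, pixels), "rvec" (rotation vector, rad) and "tvec" (3), from world to camera coordinates, as OpenCV has them. Camera axes: x right, y down, z forward; pixel columns grow to the right and rows downward; lengths in mm; the calibration is good to about 2 mm. A picture is of the moment at which its call begins. There is no depth.
- order.sign_off(): hands the job in; it is judged then, once.
Trained networks look in a picture, given as the dict that the camera call returned (one of the last four; its "shot" number tells which), for a name from the list of things; names that differ only in an ending like _2 or _b are one class to them, and where a whole thing is asked for, a point or a joint stands for the part that bears it (a point fixed in the world has none). Each returns a list of dicts, best first, with "p" (0 to 1); they miss things now and then, are a little off and sometimes report something else, mostly with a low value. They report only what shows in the picture. A call takes as long as a camera call.
- viewer.regions_of(picture, name): "mask" (400x640 bool, what is visible of it) and "position" ([column, row] in pixels, amid what is visible of it).
- viewer.landmark_of(picture, name): "position" ([column, row] in pixels: a listed point, or the origin of a listed thing).
The state is a dict: "time": time; "qpos": joint angles; "joint_vel": joint speeds; "joint_torque": joint torques, N m; "tcp_pos": TCP position; "eef_rot": TCP orientation; "ft_force": force on the tool from outside, world axes, zero at the start; "wrist_torque": the same for the moment, N m; "opening": opening from 0.0 (shut) to 1.0 (fully open); "finger_force": force on a finger pad.
Only numpy, scipy, OpenCV 4.12 (cv2) and the standard library are available. Lean on these libraries where they do the work, as an engineer would, in place of code of your own. Each camera call takes 0.05 s, during which the arm holds its last target. There are 200 camera calls.

## Task

Pull the drawer of the small parts cabinet out to its stop and leave it open, then take the holder with the rectangular foot out of it by its upright fin, leaving the round-footed holder in the drawer. Tilt it to match the sloping steel stage plate of the faceting machine and press its whole underside flush, centred and with its long side running up the slope, gently but firmly against the plate. Finish while still gripping it and holding it lightly pressed there, and leave everything else on the bench where it stands.

Things in the scene. Friction and masses are not known exactly. Their poses are not given: they have to be found in the camera images.
- cabinet: Grey parts cabinet, fixed, 200 (x, deep) x 300 (y) x 90 (z) mm; origin at the centre of its underside. One drawer across its whole front opens along the cabinet's own -x axis (towards the robot). Stands on the left or the right of the bench; the machine stands on the other side.
- cabinet_drawer0 (a joint): Travel of the drawer in m: 0 shut, 0.1336 at its stop; starts nearly shut (0 to 0.015). About 1 N of friction. Drawer inside: 155 (x) x 258 (y) mm, floor 22 mm above the bench; the walls rise to 68 mm and the front panel to 79 mm above the bench.
- cabinet_drawer0_handle (a point): Middle of the drawer's steel bar handle: a round bar 11 mm thick, 120 mm long along the cabinet's y axis, 52 mm above the bench, its axis 35 mm in front of the drawer front (29 mm free behind it). Moves with the drawer.
- slide: The sample holder with the rectangular foot, loose in the drawer, fin upright, in the left or the right half: foot 60 (x) x 40 (y) x 8 mm (stone slice below, aluminium above), on its middle an aluminium fin 30 (x) x 12 (y) mm that rises from 8 to 50 mm above the underside. Origin at the centre of the underside, z along the fin. 0.11 to 0.21 kg.
- disc: The other holder, loose in the other half of the drawer: the same fin on a round foot 44 mm across and 8 mm thick; origin at the centre of its underside. It stays in the drawer.
- machine: Faceting machine, fixed; origin at the centre of its underside, where its axes are square to its base. Base casting 200 mm wide, 30 mm high, from 270 mm in front of (-x) to 80 mm behind the origin; a mast 141 mm high in its rear left corner, a 65 mm high motor box beside it. The stage plate is 190 mm in front of the origin, towards the robot, its middle 90 mm above the bench.
- stage_plate: The machine's tilted stage: smooth steel plate 100 (x) x 80 (y) x 10 mm. Origin at the centre of its upper face, z the outward normal, x up the slope (away from the robot), y level. It slopes 0.26 to 0.56 rad from level, facing up and towards the robot; the slope is clamped. Sprung along its normal: it starts to sink at 2 to 3 N, gives 2 N per mm, bottoms after 8 mm at about 18 N.
- cup: White plastic cup, 66 mm across, 85 mm high, origin at the underside; bystander.
- weight: Small brass weight with a knob, 40 mm across, 50 mm high, origin at the underside; bystander.
- bottle: White bottle, 60 mm across, 170 mm high, origin at the underside; bystander.
- lap_ring: Copper lap disc with a hole, 110 mm across, 12 mm thick, origin at the underside; bystander.
- screwdriver: Black-handled screwdriver 200 mm long lying on the bench, origin at its middle, underneath; bystander.
- tin: Aluminium tin, 56 mm across, 35 mm high, on top of the cabinet, about in its middle; origin at the underside; bystander.

How it is judged (in metres and radians):
On the way, in this order (a step that is already met when the one before it is completed fails the run):
1. the drawer is pulled out to its stop (value of joint cabinet_drawer0 above 0.124 m), for 0.1 s.
2. the slide is lifted clear of the open drawer (height (world z) of slide above 0.085 m and contact force between the fingers and slide above 1 N and value of joint cabinet_drawer0 above 0.105 m), for 0.1 s.
At the end, for the whole second after the job is handed in: Slide flush on the plate (3 mm, 0.06 rad), centre within 15 mm of the plate's along both sides, long side within 0.2 rad of the line up the slope, pressed with 1.5 to 30 N, gripped (over 3 N), at rest; drawer still open (over 105 mm) with the round holder in it (x of slide in the frame of stage_plate between -0.015 and 0.015 m and y of slide in the frame of stage_plate between -0.015 and 0.015 m and z of slide in the frame of stage_plate between -0.003 and 0.003 m and angle between the z axis of slide and the z axis of stage_plate, either way round below 0.06 rad and angle between the x axis of slide and the x axis of stage_plate, either way round below 0.2 rad and contact force between slide and stage_plate between 1.5 and 30 N and contact force between the fingers and slide above 3 N and linear speed of slide below 0.01 m/s and value of joint cabinet_drawer0 above 0.105 m and height (world z) of disc below 0.035 m); the arm keeps its last pose, push and grip.
It fails at once if a bystander is displaced by more than 30 mm (distance of any of cup, weight, bottle, lap_ring, screwdriver, tin from where it was at the start of the episode above 0.03 m).
It fails at once if the round holder is lifted out of the drawer (height (world z) of disc above 0.06 m).
It fails at once if the slide is jammed on the plate with more than 50 N (contact force between slide and stage_plate above 50 N).
It also fails if it takes over 51 s, if anything falls off the work surface, if the arm or the gripper's body presses on something with over 40 N, if the wrist force passes 120 N, or if a joint passes its speed limit or range.

## Working session

There is one attempt and no reset: what is moved stays moved. The work goes in short steps, Python scripts to look and compute and a shell command to move; the robot and the scene stay as the last step left them, time stands still between calls to the robot, and variables do not carry over. Pictures are saved under pics/ and viewed, at most 10 in all, crops included, and the job is handed in when it is done.

```bash
ls; mkdir -p pics; cat > h.py <<'E'
import numpy as np, cv2
from rig import arm, viewer, order
def cam(p):
    R=cv2.Rodrigues(np.array(p["rvec"],float))[0]; t=np.array(p["tvec"],float).ravel(); return np.array(p["mtx"],float),R,t
def ray(p,uv):
    K,R,t=cam(p); d=R.T@np.linalg.solve(K,[uv[0],uv[1],1.]); return -R.T@t, d/np.linalg.norm(d)
def atz(p,uv,z):
    c,d=ray(p,uv); return c+d*(z-c[2])/d[2]
def tri(obs):
    A=np.zeros((3,3));b=np.zeros(3)
    for p,uv in obs:
        c,d=ray(p,uv);M=np.eye(3)-np.outer(d,d);A+=M;b+=M@c
    return np.linalg.solve(A,b)
def proj(p,X):
    return cv2.projectPoints(np.array(X,float).reshape(-1,3),np.array(p["rvec"],float),np.array(p["tvec"],float),np.array(p["mtx"],float),None)[0].reshape(-1,2)
def save(p,n): cv2.imwrite("pics/"+n+".png",p["image"][:,:,::-1])
np.set_printoptions(precision=1,suppress=True)
E
python3 - <<'E'
from h import *
for n in ("scene","top"):
    p=viewer.capture(n); save(p,n+"0"); print(n,cam(p)[0][0,0],-cam(p)[1].T@cam(p)[2])
    for k in ["cabinet","cabinet_drawer0_handle","slide","disc","machine","stage_plate","cup","weight","bottle","lap_ring","screwdriver","tin"]:
        l=viewer.landmark_of(p,k); 
        for r in l[:2]: print(k,np.array(r["position"]),round(r["p"],2),atz(p,r["position"],{"cabinet_drawer0_handle":52,"stage_plate":90,"tin":90}.get(k,0)))
s=arm.state(); print(s["eef_rot"],s["opening"])
E
```

```text
pics
scene 379.7723095571971 [1321.4  496.8  835.7]
cabinet [362.8 308.1] 0.94 [756.5 243.    0. ]
cabinet_drawer0_handle [385.3 256.3] 0.69 [603.4 227.6  52. ]
machine [230.5 236.8] 0.8 [ 748.9 -241.6    0. ]
stage_plate [259.6 180. ] 0.69 [ 549.5 -279.4   90. ]
stage_plate [321.7 236.6] 0.35 [667.7  55.3  90. ]
cup [322.7 235.9] 0.57 [584.3   2.9   0. ]
weight [346.1 214.4] 0.64 [451.7  11.    0. ]
weight [385.1 256. ] 0.34 [555.  208.7   0. ]
bottle [480.4 305.9] 0.72 [580.7 498.2   0. ]
lap_ring [233.6 170.8] 0.69 [ 464.  -502.6    0. ]
screwdriver [462.7 235.1] 0.65 [337.  375.1   0. ]
screwdriver [232.6 171.8] 0.17 [ 471.5 -500.9    0. ]
tin [358.4 282. ] 0.78 [754.7 223.5  90. ]
tin [232.6 170.5] 0.17 [ 556.9 -399.4   90. ]
top 383.9995460421283 [ 446.2  -16.8 1327.9]
cabinet [239.9 139.6] 0.89 [743.3 235.1   0. ]
cabinet_drawer0_handle [242.7 178.6] 0.74 [600.  216.1  52. ]
machine [381.8 139. ] 0.76 [ 739.9 -261.2   -0. ]
stage_plate [397.2 183.5] 0.81 [ 573.3 -291.3   90. ]
stage_plate [306.6 186.3] 0.5 [567.8   2.8  90. ]
cup [306.7 185. ] 0.51 [581.2   3.8   0. ]
weight [301.1 223. ] 0.65 [449.8  24.7   0. ]
bottle [162.1 190.5] 0.93 [568.3 503.7   0. ]
bottle [394.2 188.4] 0.35 [ 565.6 -300.3    0. ]
lap_ring [452.5 217.7] 0.59 [ 461.1 -500.2    0. ]
lap_ring [382.8 135.7] 0.2 [ 751.6 -265.     0. ]
screwdriver [200.9 260.4] 0.86 [326.6 368.7   0. ]
tin [238.6 129.9] 0.83 [755.2 222.2  90. ]
[[ 1.   0.3 -0. ]
 [ 0.3 -1.   0. ]
 [-0.  -0.  -1. ]] 1.001538458918461
```

```bash
python3 - <<'E'
import cv2
a=cv2.imread("pics/top0.png")[80:300,120:500]; cv2.imwrite("pics/top0c.png",cv2.resize(a,None,fx=2.1,fy=2.1,interpolation=cv2.INTER_CUBIC))
E
```

```text
(no output)
```

View pics/top0c.png

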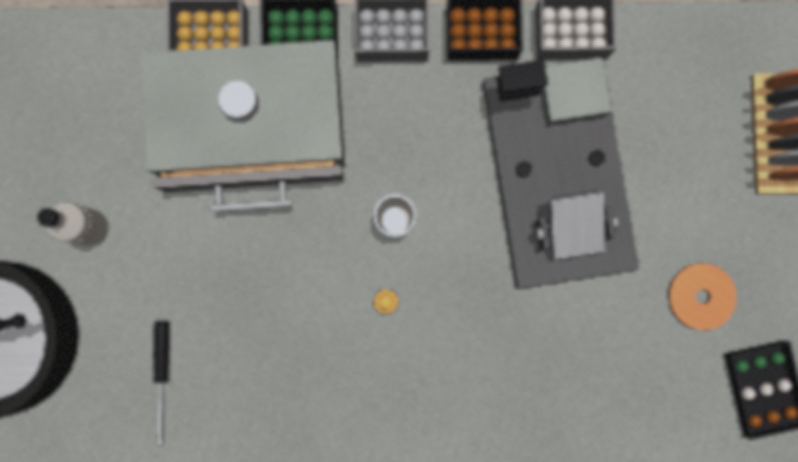

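View pics/scene0.png

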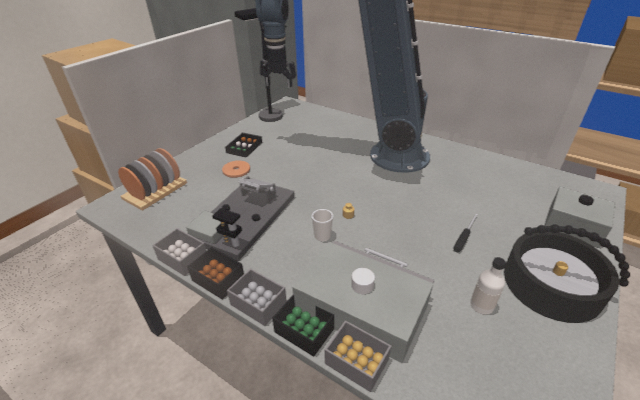

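The top view shows the cabinet on the left, yawed about +4.5° (handle bar from crop (213,211) to (290,205)). The machine is on the right, yawed about +9°, with its plate at crop (578,225). The scene view agrees: handle at (385,256), cup at (322,236), tin on the cabinet.

```bash
cat >> h.py <<'E'
from scipy.spatial.transform import Rotation as Ro
def Rdown(deg):  # tool z down, tool x at yaw deg
    a=np.radians(deg); x=np.array([np.cos(a),np.sin(a),0]); z=np.array([0,0,-1.]); return np.c_[x,np.cross(z,x),z]
def delta(pos,R,base=None):
    s=arm.state(); R0=np.array(s["eef_rot"]); p0=np.array(s["tcp_pos"])
    if base: p0,R0=base
    d=R0.T@(np.array(pos)-p0)/1000; w=Ro.from_matrix(R0.T@R).as_rotvec()
    print("xyz",np.round(d,4).tolist(),"a",np.round(w,4).tolist())
E
python3 - <<'E'
from h import *
# machine / plate edges by region masks
for n in ("scene","top"):
    p=viewer.capture(n)
    for k,z in (("cabinet",90),("stage_plate",90),("cabinet_drawer0_handle",52),("machine",30)):
        r=viewer.regions_of(p,k)[0]; m=r["mask"].astype(np.uint8)
        c=max(cv2.findContours(m,0,2)[0],key=cv2.contourArea); ra=cv2.minAreaRect(c)
        b=cv2.boxPoints(ra); print(n,k,r["p"],m.sum(),[atz(p,q,z)[:2].round(0).tolist() for q in b])
delta([560,224,300],Rdown(94.5))
E
```

```text
scene cabinet 0.62 9181 [[905.0, 107.0], [607.0, 31.0], [640.0, 401.0], [892.0, 402.0]]
scene stage_plate 0.76 178 [[601.0, -326.0], [558.0, -355.0], [544.0, -240.0], [586.0, -215.0]]
scene cabinet_drawer0_handle 0.7 446 [[640.0, 78.0], [603.0, 67.0], [591.0, 368.0], [625.0, 371.0]]
scene machine 0.63 4573 [[823.0, -366.0], [366.0, -502.0], [485.0, -176.0], [866.0, -121.0]]
top cabinet 0.7 6133 [[842.0, 394.0], [856.0, 86.0], [599.0, 74.0], [586.0, 378.0]]
top stage_plate 0.8 694 [[611.0, -243.0], [611.0, -321.0], [513.0, -318.0], [514.0, -240.0]]Traceback (most recent call last):
  File "<stdin>", line 6, in <module>
IndexError: list index out of range
```

```bash
python3 - <<'E'
from h import *
delta([560,224,300],Rdown(94.5))
E
```

```text
xyz [0.6007, -0.579, -0.0686] a [-0.0001, -0.0001, -1.3586]
```

```bash
python3 -m inch '[{"x":0.04,"y":-0.04,"z":-0.0686,"az":-0.1,"claw":0.03},{"x":0.08,"y":-0.077,"z":-0.0686,"az":-0.2,"claw":0.03},{"x":0.12,"y":-0.116,"z":-0.0686,"az":-0.3,"claw":0.03},{"x":0.16,"y":-0.154,"z":-0.0686,"az":-0.4,"claw":0.03},{"x":0.2,"y":-0.193,"z":-0.0686,"az":-0.5,"claw":0.03},{"x":0.24,"y":-0.231,"z":-0.0686,"az":-0.6,"claw":0.03},{"x":0.28,"y":-0.27,"z":-0.0686,"az":-0.7,"claw":0.03},{"x":0.32,"y":-0.308,"z":-0.0686,"az":-0.8,"claw":0.03},{"x":0.36,"y":-0.347,"z":-0.0686,"az":-0.9,"claw":0.03},{"x":0.4,"y":-0.386,"z":-0.0686,"az":-1.0,"claw":0.03},{"x":0.44,"y":-0.424,"z":-0.0686,"az":-1.1,"claw":0.03},{"x":0.48,"y":-0.463,"z":-0.0686,"az":-1.2,"claw":0.03},{"x":0.52,"y":-0.501,"z":-0.0686,"az":-1.3,"claw":0.03},{"x":0.56,"y":-0.54,"z":-0.0686,"az":-1.3586,"claw":0.03},{"x":0.6007,"y":-0.579,"z":-0.0686,"az":-1.3586,"claw":0.03},{"x":0.6007,"y":-0.579,"z":-0.0686,"az":-1.3586,"claw":0.03},{"x":0.6007,"y":-0.579,"z":-0.0686,"az":-1.3586,"claw":0.03}]'
python3 - <<'E'
from h import *
p=viewer.capture("wrist"); save(p,"w1"); print(-cam(p)[1].T@cam(p)[2])
for k in ["cabinet_drawer0_handle","cabinet","tin"]:
    for f in (viewer.landmark_of,viewer.regions_of):
        for r in f(p,k)[:1]: print(k,np.array(r["position"]),round(r["p"],2),atz(p,r["position"],{"cabinet":0,"cabinet_drawer0_handle":52}.get(k,90)))
s=arm.state();print(s["tcp_pos"],s["qpos"],s["opening"])
E
```

```text
[ 222.8 -481.4  374.1]
[ 150.5 -502.9  231.3] [-73.3  13.6  -0.8  75.6   0.   90. ] 1.0010396974185414validation failed for argument at $[0]...
```

View pics/w1.png

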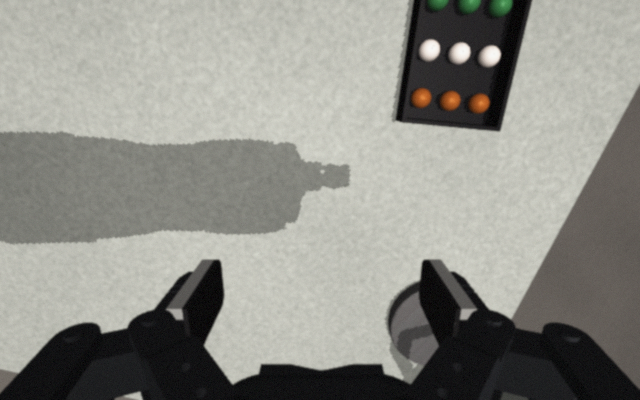

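The arm has not moved and the view shows only the start area; the row was rejected, probably because every key is required.

```bash
python3 -m inch '[{"ax":0,"ay":0,"x":0.04,"y":-0.04,"z":-0.0686,"az":-0.1,"claw":0.03},{"ax":0,"ay":0,"x":0.08,"y":-0.077,"z":-0.0686,"az":-0.2,"claw":0.03},{"ax":0,"ay":0,"x":0.12,"y":-0.116,"z":-0.0686,"az":-0.3,"claw":0.03},{"ax":0,"ay":0,"x":0.16,"y":-0.154,"z":-0.0686,"az":-0.4,"claw":0.03},{"ax":0,"ay":0,"x":0.2,"y":-0.193,"z":-0.0686,"az":-0.5,"claw":0.03},{"ax":0,"ay":0,"x":0.24,"y":-0.231,"z":-0.0686,"az":-0.6,"claw":0.03},{"ax":0,"ay":0,"x":0.28,"y":-0.27,"z":-0.0686,"az":-0.7,"claw":0.03},{"ax":0,"ay":0,"x":0.32,"y":-0.308,"z":-0.0686,"az":-0.8,"claw":0.03},{"ax":0,"ay":0,"x":0.36,"y":-0.347,"z":-0.0686,"az":-0.9,"claw":0.03},{"ax":0,"ay":0,"x":0.4,"y":-0.386,"z":-0.0686,"az":-1.0,"claw":0.03},{"ax":0,"ay":0,"x":0.44,"y":-0.424,"z":-0.0686,"az":-1.1,"claw":0.03},{"ax":0,"ay":0,"x":0.48,"y":-0.463,"z":-0.0686,"az":-1.2,"claw":0.03},{"ax":0,"ay":0,"x":0.52,"y":-0.501,"z":-0.0686,"az":-1.3,"claw":0.03},{"ax":0,"ay":0,"x":0.56,"y":-0.54,"z":-0.0686,"az":-1.3586,"claw":0.03},{"ax":0,"ay":0,"x":0.6007,"y":-0.579,"z":-0.0686,"az":-1.3586,"claw":0.03},{"ax":0,"ay":0,"x":0.6007,"y":-0.579,"z":-0.0686,"az":-1.3586,"claw":0.03},{"ax":0,"ay":0,"x":0.6007,"y":-0.579,"z":-0.0686,"az":-1.3586,"claw":0.03}]'
python3 - <<'E'
from h import *
p=viewer.capture("wrist"); save(p,"w2"); print(-cam(p)[1].T@cam(p)[2])
for k in ["cabinet_drawer0_handle","cabinet","tin"]:
    for f in (viewer.landmark_of,viewer.regions_of):
        for r in f(p,k)[:1]: print(k,np.array(r["position"]),round(r["p"],2),atz(p,r["position"],{"cabinet":0,"cabinet_drawer0_handle":52}.get(k,90)))
s=arm.state();print(s["tcp_pos"],s["qpos"],s["opening"])
E
```

```text
time: 4.22
tcp_pos: [559.7, 224.0, 299.5]
eef_rot: [[-0.079, 0.997, -0.001], [0.997, 0.079, -0.0], [-0.0, -0.001, -1.0]]
ft_force: [-0.3, 0.2, 1.3]
opening: 0.352
finger_force: 0.0
[553.9 299.2 442.3]
cabinet_drawer0_handle [358.6 164.5] 0.96 [603.1 225.2  52. ]
cabinet_drawer0_handle [399.6 145.8] 0.94 [647.8 250.7  52. ]
cabinet [465.2 158.5] 0.93 [749.2 234.4   0. ]
cabinet [486.9 140.3] 0.9 [772.4 260.2   0. ]
tin [507.5 176. ] 0.66 [758.3 232.5  90. ]
tin [517.4 180.5] 0.79 [770.1 228.5  90. ]
[559.9 223.3 300.5] [ 21.7  21.1  19.9  88.8   0.  107.3] 0.34867266867535374
```

View pics/w2.png

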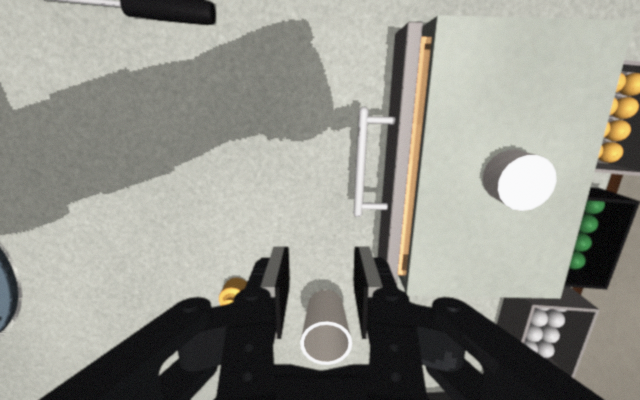

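The wrist view shows the handle bar running from (363,109) to (358,214), and the drawer slightly open with its front panel at about x=400.

```bash
python3 - <<'E'
from h import *
p=viewer.capture("wrist")
a,b=atz(p,(363,109),54),atz(p,(358,214),54); print(a,b,np.degrees(np.arctan2(a[1]-b[1],a[0]-b[0])),(a+b)/2)
yaw=94
c=(a+b)/2; c[0]=(c[0]+602)/2;c[1]=226; print(c)
delta([c[0],c[1],130],Rdown(94.5)); delta([c[0],c[1],36],Rdown(94.5))
a,b=atz(p,(437,17),90),atz(p,(412,300),90); print(a,b,np.degrees(np.arctan2(a[1]-b[1],a[0]-b[0])))
E
```

```text
[601.6 287.7  54. ] [609.5 163.7  54. ] 93.66996010467766 [605.6 225.7  54. ]
[603.8 226.   54. ]
xyz [-0.0009, 0.0438, 0.1704] a [0.0006, -0.0003, -0.0007]
xyz [-0.0009, 0.0438, 0.2644] a [0.0006, -0.0003, -0.0007]
[657. 377.  90.] [681.4  71.6  90. ] 94.55908076803277
```

```bash
python3 -m inch '[{"ax":0,"ay":0,"az":0,"x":-0.001,"y":0.044,"z":0.05,"claw":0.03},{"ax":0,"ay":0,"az":0,"x":-0.001,"y":0.044,"z":0.1,"claw":0.03},{"ax":0,"ay":0,"az":0,"x":-0.001,"y":0.044,"z":0.15,"claw":0.03},{"ax":0,"ay":0,"az":0,"x":-0.001,"y":0.044,"z":0.19,"claw":0.03},{"ax":0,"ay":0,"az":0,"x":-0.001,"y":0.044,"z":0.215,"claw":0.03},{"ax":0,"ay":0,"az":0,"x":-0.001,"y":0.044,"z":0.235,"claw":0.03},{"ax":0,"ay":0,"az":0,"x":-0.001,"y":0.044,"z":0.255,"claw":0.03},{"ax":0,"ay":0,"az":0,"x":-0.001,"y":0.044,"z":0.265,"claw":0.03},{"ax":0,"ay":0,"az":0,"x":-0.001,"y":0.044,"z":0.265,"claw":0.03}]'
```

```text
time: 5.75
tcp_pos: [604.5, 226.4, 35.4]
eef_rot: [[-0.078, 0.997, 0.001], [0.997, 0.078, 0.0], [0.0, 0.001, -1.0]]
ft_force: [-0.0, -0.5, -0.1]
opening: 0.354
finger_force: 0.0
```

```bash
python3 -m inch '[{"ax":0,"ay":0,"az":0,"x":0,"y":0,"z":0,"claw":0.0},{"ax":0,"ay":0,"az":0,"x":0,"y":0,"z":0,"claw":0.0},{"ax":0,"ay":0,"az":0,"x":0,"y":0,"z":0,"claw":0.0},{"ax":0,"ay":0,"az":0,"x":0,"y":0,"z":0,"claw":0.0},{"ax":0,"ay":0,"az":0,"x":0,"y":0,"z":0,"claw":0.0}]'
```

```text
time: 6.38
tcp_pos: [604.4, 226.5, 35.6]
eef_rot: [[-0.078, 0.997, 0.001], [0.997, 0.078, 0.0], [0.0, 0.001, -1.0]]
ft_force: [0.6, 0.0, 5.9]
opening: 0.101
finger_force: 58.6
```

```bash
python3 -m inch '[{"ax":0,"ay":0,"az":0,"x":0,"y":-0.005,"z":0,"claw":0.0},{"ax":0,"ay":0,"az":0,"x":0,"y":-0.015,"z":0,"claw":0.0},{"ax":0,"ay":0,"az":0,"x":0,"y":-0.03,"z":0,"claw":0.0},{"ax":0,"ay":0,"az":0,"x":0,"y":-0.045,"z":0,"claw":0.0},{"ax":0,"ay":0,"az":0,"x":0,"y":-0.06,"z":0,"claw":0.0},{"ax":0,"ay":0,"az":0,"x":0,"y":-0.075,"z":0,"claw":0.0},{"ax":0,"ay":0,"az":0,"x":0,"y":-0.09,"z":0,"claw":0.0},{"ax":0,"ay":0,"az":0,"x":0,"y":-0.1,"z":0,"claw":0.0},{"ax":0,"ay":0,"az":0,"x":0,"y":-0.108,"z":0,"claw":0.0},{"ax":0,"ay":0,"az":0,"x":0,"y":-0.114,"z":0,"claw":0.0},{"ax":0,"ay":0,"az":0,"x":0,"y":-0.118,"z":0,"claw":0.0},{"ax":0,"ay":0,"az":0,"x":0,"y":-0.12,"z":0,"claw":0.0}]'
```

```text
time: 7.88
tcp_pos: [484.5, 219.6, 35.5]
eef_rot: [[-0.08, 0.997, 0.001], [0.997, 0.08, 0.005], [0.005, 0.001, -1.0]]
ft_force: [1.8, 12.4, 2.0]
opening: 0.106
finger_force: 58.7
```

```bash
python3 -m inch '[{"ax":0,"ay":0,"az":0,"x":0,"y":-0.002,"z":0,"claw":0.0},{"ax":0,"ay":0,"az":0,"x":0,"y":-0.004,"z":0,"claw":0.0},{"ax":0,"ay":0,"az":0,"x":0,"y":-0.006,"z":0,"claw":0.0}]'
```

```text
time: 8.25
tcp_pos: [481.2, 219.4, 35.7]
eef_rot: [[-0.08, 0.997, 0.006], [0.997, 0.08, 0.005], [0.005, 0.006, -1.0]]
ft_force: [15.4, 11.9, -10.7]
opening: 0.105
finger_force: 58.2
```

```bash
python3 -m inch '[{"ax":0,"ay":0,"az":0,"x":0,"y":-0.001,"z":0,"claw":0.0},{"ax":0,"ay":0,"az":0,"x":0,"y":-0.001,"z":0,"claw":0.0},{"ax":0,"ay":0,"az":0,"x":0,"y":0.002,"z":0,"claw":0.03},{"ax":0,"ay":0,"az":0,"x":0,"y":0.002,"z":0,"claw":0.03},{"ax":0,"ay":0,"az":0,"x":0,"y":0.002,"z":0,"claw":0.03},{"ax":0,"ay":0,"az":0,"x":0,"y":0.002,"z":-0.03,"claw":0.03},{"ax":0,"ay":0,"az":0,"x":0,"y":0.002,"z":-0.08,"claw":0.03},{"ax":0,"ay":0,"az":0,"x":0,"y":0.002,"z":-0.13,"claw":0.03},{"ax":0,"ay":0,"az":0,"x":0,"y":0.002,"z":-0.19,"claw":0.03},{"ax":0,"ay":0,"az":0,"x":-0.03,"y":0.03,"z":-0.25,"claw":0.03},{"ax":0,"ay":0,"az":0,"x":-0.07,"y":0.06,"z":-0.27,"claw":0.03},{"ax":0,"ay":0,"az":0,"x":-0.07,"y":0.06,"z":-0.27,"claw":0.03},{"ax":0,"ay":0,"az":0,"x":-0.07,"y":0.06,"z":-0.27,"claw":0.03}]'
python3 - <<'E'
from h import *
P={n:viewer.capture(n) for n in ("wrist","top","scene")}; save(P["wrist"],"w3")
for n,p in P.items():
  for k,z in [("slide",22),("disc",22),("cabinet_drawer0_handle",52)]:
    for f in (viewer.landmark_of,viewer.regions_of):
        for r in f(p,k)[:1]: print(n,k,np.array(r["position"]),round(r["p"],2),atz(p,r["position"],z),atz(p,r["position"],72))
E
```

```text
time: 9.88
tcp_pos: [543.1, 151.3, 304.2]
eef_rot: [[-0.078, 0.997, -0.002], [0.997, 0.078, 0.0], [0.0, -0.002, -1.0]]
ft_force: [-0.5, 0.2, -0.3]
opening: 0.354
finger_force: 0.0
wrist slide [375.7  47. ] 0.76 [595.3 284.6  22. ] [588.5 277.7  72. ]
wrist disc [375.8 143.3] 0.92 [609.2 174.5  22. ] [600.8 180.6  72. ]
wrist disc [378.4 146.1] 0.85 [612.9 171.3  22. ] [604.  177.7  72. ]
wrist cabinet_drawer0_handle [269.1  98. ] 0.56 [478.6 219.2  52. ] [481.6 219.5  72. ]
wrist cabinet_drawer0_handle [364.1 104.7] 0.61 [585.6 220.1  52. ] [583.2 220.5  72. ]
top disc [255.4 177.3] 0.61 [607.6 178.3  22. ] [601.4 170.8  72. ]
top disc [258.  175.7] 0.47 [612.9 169.4  22. ] [606.6 162.3  72. ]
top cabinet_drawer0_handle [245.1 214.1] 0.7 [481.6 208.3  52. ] [481.  204.8  72. ]
top cabinet_drawer0_handle [269.3 179.9] 0.68 [594.6 127.5  52. ] [592.2 125.3  72. ]
scene slide [403.6 270.3] 0.62 [596.6 284.3  22. ] [641.1 297.4  72. ]
scene slide [406.  267.8] 0.51 [584.3 286.2  22. ] [629.6 299.1  72. ]
scene disc [367.5 258.3] 0.7 [611.5 177.5  22. ] [655.1 197.2  72. ]
scene disc [367.  249.7] 0.59 [581.4 159.7  22. ] [626.9 180.4  72. ]
scene cabinet_drawer0_handle [401.6 230.7] 0.8 [480.  221.8  52. ] [501.5 228.8  72. ]
scene cabinet_drawer0_handle [394.7 245.8] 0.81 [550.7 231.9  52. ] [570.4 238.7  72. ]
```

View pics/w3.png

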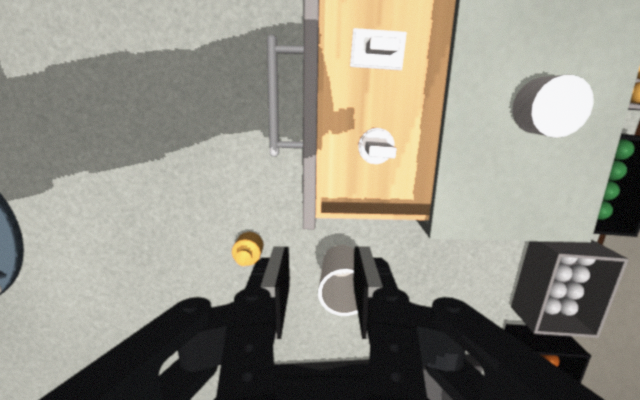

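The wrist view shows the drawer fully open. The slide's rectangular foot is at about (378,48) and the disc at (377,146). I'll get the slide's yaw from its outline.

```bash
python3 - <<'E'
from h import *
p=viewer.capture("wrist"); im=p["image"].astype(int)
m=np.zeros((400,640),np.uint8); s=(im.max(2)-im.min(2)<45)&(im.min(2)>110); m[15:85,335:425]=s[15:85,335:425]
m=cv2.morphologyEx(m,cv2.MORPH_CLOSE,np.ones((13,13)))
c=max(cv2.findContours(m,0,2)[0],key=cv2.contourArea)
W=np.array([atz(p,q[0],30)[:2] for q in c],np.float32); r=cv2.minAreaRect(W); print(r,cv2.boxPoints(r))
delta([r[0][0],r[0][1],150],Rdown(178.)); 
E
python3 -c "
import cv2;a=cv2.imread('pics/w3.png')[10:90,330:430];cv2.imwrite('pics/w3c.png',cv2.resize(a,None,fx=6,fy=6,interpolation=2))"
```

```text
((596.5811767578125, 281.44085693359375), (60.6383056640625, 40.56886672973633), 0.6323955655097961) [[566.  301.4]
 [566.5 260.8]
 [627.1 261.5]
 [626.7 302.1]]
xyz [0.1254, 0.063, 0.155] a [0.0001, -0.0001, -1.4573]
```

View pics/w3c.png

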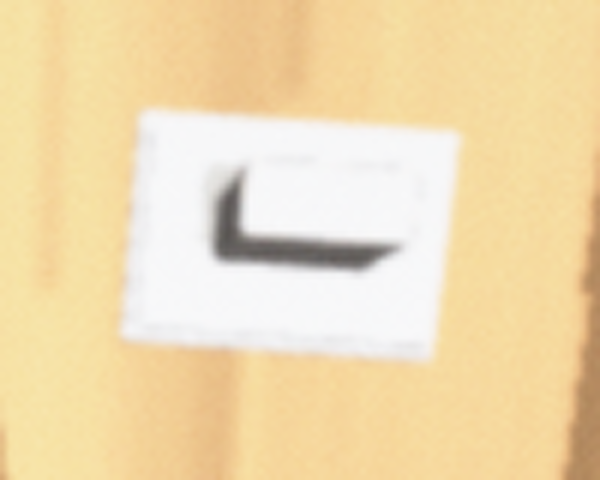

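Slide found: centre (596.6, 281.4), yaw about 0.6°, and the 60.6 x 40.6 fit matches its foot. Moving over it, then down.

```bash
python3 -m inch '[{"ax":0,"ay":0,"az":-0.17,"x":0.03,"y":0.015,"z":0.0,"claw":0.05},{"ax":0,"ay":0,"az":-0.34,"x":0.06,"y":0.03,"z":0.0,"claw":0.05},{"ax":0,"ay":0,"az":-0.51,"x":0.09,"y":0.045,"z":0.0,"claw":0.05},{"ax":0,"ay":0,"az":-0.68,"x":0.11,"y":0.055,"z":0.0,"claw":0.05},{"ax":0,"ay":0,"az":-0.85,"x":0.1254,"y":0.063,"z":0.02,"claw":0.05},{"ax":0,"ay":0,"az":-1.02,"x":0.1254,"y":0.063,"z":0.05,"claw":0.05},{"ax":0,"ay":0,"az":-1.19,"x":0.1254,"y":0.063,"z":0.08,"claw":0.05},{"ax":0,"ay":0,"az":-1.36,"x":0.1254,"y":0.063,"z":0.11,"claw":0.05},{"ax":0,"ay":0,"az":-1.503,"x":0.1254,"y":0.063,"z":0.14,"claw":0.05},{"ax":0,"ay":0,"az":-1.503,"x":0.1254,"y":0.063,"z":0.155,"claw":0.05},{"ax":0,"ay":0,"az":-1.503,"x":0.1254,"y":0.063,"z":0.155,"claw":0.05},{"ax":0,"ay":0,"az":-1.503,"x":0.1254,"y":0.063,"z":0.155,"claw":0.05}]'
python3 - <<'E'
from h import *
p=viewer.capture("wrist"); 
for r in viewer.regions_of(p,"slide")[:1]:
    c=max(cv2.findContours(r["mask"].astype(np.uint8),0,2)[0],key=cv2.contourArea)
    for z in (30,72): print(r["p"],cv2.minAreaRect(np.array([atz(p,q[0],z)[:2] for q in c],np.float32)))
print([ (r["position"],r["p"],atz(p,r["position"],22)) for r in viewer.landmark_of(p,"slide")[:1]])
delta([596.6,281.4,36],Rdown(180.6))
E
```

```text
time: 12.48
tcp_pos: [597.2, 281.8, 151.2]
eef_rot: [[-1.0, -0.009, 0.001], [-0.009, 1.0, 0.001], [-0.001, 0.001, -1.0]]
ft_force: [-0.0, 0.4, 0.6]
opening: 0.586
finger_force: 0.0
0.79 ((596.9588623046875, 282.28826904296875), (62.52669143676758, 39.78584289550781), 0.44935929775238037)
0.79 ((584.9456787109375, 282.0558776855469), (52.57613754272461, 33.454315185546875), 0.4493776857852936)
[([320.3, 186.9], 0.56, array([594.6, 281. ,  22. ]))]
xyz [0.0007, -0.0004, 0.1151] a [0.0009, 0.0016, -0.0005]
```

Confirmed from close up. Descend and grip.

```bash
python3 -m inch '[{"ax":0,"ay":0,"az":0,"x":0,"y":0,"z":0.04,"claw":0.05},{"ax":0,"ay":0,"az":0,"x":0,"y":0,"z":0.075,"claw":0.05},{"ax":0,"ay":0,"az":0,"x":0,"y":0,"z":0.1,"claw":0.05},{"ax":0,"ay":0,"az":0,"x":0,"y":0,"z":0.115,"claw":0.05},{"ax":0,"ay":0,"az":0,"x":0,"y":0,"z":0.115,"claw":0.05},{"ax":0,"ay":0,"az":0,"x":0,"y":0,"z":0.115,"claw":0.0},{"ax":0,"ay":0,"az":0,"x":0,"y":0,"z":0.115,"claw":0.0},{"ax":0,"ay":0,"az":0,"x":0,"y":0,"z":0.115,"claw":0.0},{"ax":0,"ay":0,"az":0,"x":0,"y":0,"z":0.115,"claw":0.0},{"ax":0,"ay":0,"az":0,"x":0,"y":0,"z":0.115,"claw":0.0},{"ax":0,"ay":0,"az":0,"x":0,"y":0,"z":0.115,"claw":0.0}]'
```

```text
time: 14.0
tcp_pos: [597.3, 281.8, 36.2]
eef_rot: [[-1.0, -0.011, 0.002], [-0.011, 1.0, 0.001], [-0.002, 0.001, -1.0]]
ft_force: [0.3, -0.3, 6.4]
opening: 0.133
finger_force: 59.0
```

```bash
python3 -m inch '[{"ax":0,"ay":0,"az":0,"x":0,"y":0,"z":-0.02,"claw":0.0},{"ax":0,"ay":0,"az":0,"x":0,"y":0,"z":-0.06,"claw":0.0},{"ax":0,"ay":0,"az":0,"x":0,"y":0,"z":-0.11,"claw":0.0},{"ax":0,"ay":0,"az":0,"x":0,"y":0,"z":-0.16,"claw":0.0},{"ax":0,"ay":0,"az":0,"x":0,"y":0,"z":-0.21,"claw":0.0},{"ax":0,"ay":0,"az":0,"x":0,"y":-0.02,"z":-0.25,"claw":0.0},{"ax":0,"ay":0,"az":0,"x":-0.01,"y":-0.06,"z":-0.264,"claw":0.0},{"ax":0,"ay":0,"az":-0.03,"x":-0.02,"y":-0.11,"z":-0.264,"claw":0.0},{"ax":0,"ay":0,"az":-0.06,"x":-0.03,"y":-0.16,"z":-0.264,"claw":0.0},{"ax":0,"ay":0,"az":-0.09,"x":-0.04,"y":-0.21,"z":-0.264,"claw":0.0},{"ax":0,"ay":0,"az":-0.12,"x":-0.053,"y":-0.26,"z":-0.264,"claw":0.0},{"ax":0,"ay":0,"az":-0.147,"x":-0.053,"y":-0.31,"z":-0.264,"claw":0.0},{"ax":0,"ay":0,"az":-0.147,"x":-0.053,"y":-0.36,"z":-0.264,"claw":0.0},{"ax":0,"ay":0,"az":-0.147,"x":-0.053,"y":-0.41,"z":-0.264,"claw":0.0},{"ax":0,"ay":0,"az":-0.147,"x":-0.053,"y":-0.46,"z":-0.264,"claw":0.0},{"ax":0,"ay":0,"az":-0.147,"x":-0.053,"y":-0.505,"z":-0.264,"claw":0.0},{"ax":0,"ay":0,"az":-0.147,"x":-0.053,"y":-0.535,"z":-0.264,"claw":0.0},{"ax":0,"ay":0,"az":-0.147,"x":-0.053,"y":-0.547,"z":-0.264,"claw":0.0},{"ax":0,"ay":0,"az":-0.147,"x":-0.053,"y":-0.547,"z":-0.264,"claw":0.0},{"ax":0,"ay":0,"az":-0.147,"x":-0.053,"y":-0.547,"z":-0.264,"claw":0.0}]'
python3 - <<'E'
from h import *
p=viewer.capture("wrist"); cv2.imwrite("pics/w4.png",cv2.resize(np.ascontiguousarray(p["image"][:,:,::-1]),(800,500),interpolation=cv2.INTER_CUBIC))
import pickle; pickle.dump(p,open("w4.pkl","wb"))
for k in ("stage_plate","machine","disc"):
    for r in viewer.landmark_of(p,k)[:1]: print(k,r["position"],r["p"],atz(p,r["position"],90 if k[0]=="s" else 0))
E
```

```text
time: 16.5
tcp_pos: [655.7, -263.7, 299.0]
eef_rot: [[-0.987, -0.158, 0.0], [-0.158, 0.987, 0.0], [-0.0, 0.0, -1.0]]
ft_force: [-0.3, 0.8, -2.4]
opening: 0.132
finger_force: 58.7
stage_plate [311.0, 73.2] 0.67 [ 561.9 -288.6   90. ]
```

View pics/w4.png

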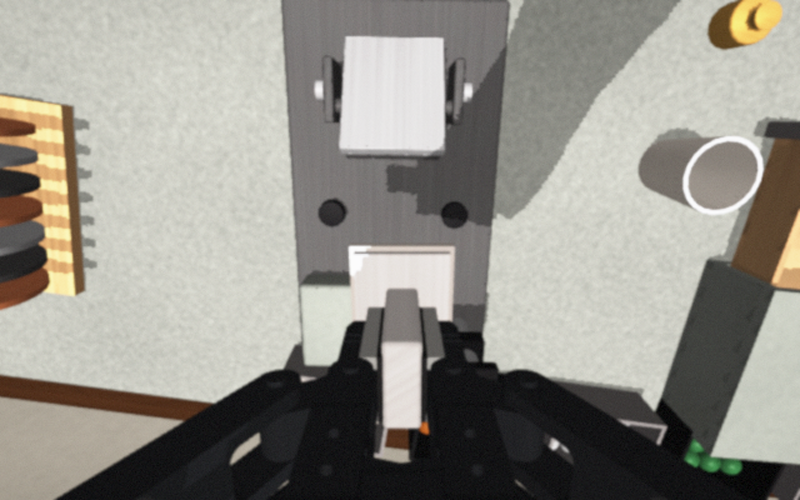

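The wrist view (800x500 scale) shows the slide held level. The plate's upper face has corners at about (345,38), (444,38), (445,150) and (341,150), and its sides are aligned with the tool to within about 1°. I'll take two sideways-shifted views to measure the slope by stereo.

```bash
python3 -m inch '[{"ax":0,"ay":0,"az":0,"x":0,"y":0.05,"z":0,"claw":0.0},{"ax":0,"ay":0,"az":0,"x":0,"y":0.1,"z":0,"claw":0.0},{"ax":0,"ay":0,"az":0,"x":0,"y":0.15,"z":0,"claw":0.0},{"ax":0,"ay":0,"az":0,"x":0,"y":0.17,"z":0,"claw":0.0},{"ax":0,"ay":0,"az":0,"x":0,"y":0.17,"z":0,"claw":0.0},{"ax":0,"ay":0,"az":0,"x":0,"y":0.17,"z":0,"claw":0.0}]'
python3 - <<'E'
from h import *
import pickle
p=viewer.capture("wrist"); pickle.dump(p,open("wa.pkl","wb")); r=viewer.landmark_of(p,"stage_plate")[:1]; print(r)
E
python3 -m inch '[{"ax":0,"ay":0,"az":0,"x":0,"y":-0.05,"z":0,"claw":0.0},{"ax":0,"ay":0,"az":0,"x":0,"y":-0.11,"z":0,"claw":0.0},{"ax":0,"ay":0,"az":0,"x":0.01,"y":-0.17,"z":0,"claw":0.0},{"ax":0,"ay":0,"az":0,"x":0.02,"y":-0.23,"z":0,"claw":0.0},{"ax":0,"ay":0,"az":0,"x":0.03,"y":-0.28,"z":0,"claw":0.0},{"ax":0,"ay":0,"az":0,"x":0.03,"y":-0.32,"z":0,"claw":0.0},{"ax":0,"ay":0,"az":0,"x":0.03,"y":-0.33,"z":0,"claw":0.0},{"ax":0,"ay":0,"az":0,"x":0.03,"y":-0.33,"z":0,"claw":0.0},{"ax":0,"ay":0,"az":0,"x":0.03,"y":-0.33,"z":0,"claw":0.0}]'
python3 - <<'E'
from h import *
import pickle
p=viewer.capture("wrist"); pickle.dump(p,open("wb.pkl","wb")); r=viewer.landmark_of(p,"stage_plate")[:1]; print(r)
ims=[]
for n in ("wa","wb"):
    q=pickle.load(open(n+".pkl","rb")); c=proj(q,[560,-284,90])[0]; x0,y0=[int(np.clip(v,0,m)) for v,m in zip(c-[65,65],(510,270))]; print(n,c,x0,y0)
    ims.append(cv2.resize(np.ascontiguousarray(q["image"][y0:y0+130,x0:x0+130,::-1]),(400,400),interpolation=cv2.INTER_CUBIC))
cv2.imwrite("pics/pl.png",np.hstack(ims))
E
```

```text
time: 17.45
tcp_pos: [629.0, -97.7, 298.9]
eef_rot: [[-0.988, -0.157, 0.0], [-0.157, 0.988, -0.0], [-0.0, -0.0, -1.0]]
ft_force: [-0.5, -0.1, -2.9]
opening: 0.133
finger_force: 59.0
[{'position': [141.2, 74.3], 'p': 0.83}]
time: 18.68
tcp_pos: [650.8, -427.7, 298.7]
eef_rot: [[-0.988, -0.157, -0.0], [-0.157, 0.988, 0.0], [0.0, 0.0, -1.0]]
ft_force: [-0.1, 0.3, -1.6]
opening: 0.133
finger_force: 59.4
[{'position': [472.1, 106.4], 'p': 0.59}]
wa [144.1  72.4] 79 7
wb [476.8 104.2] 411 39
```

View pics/pl.png

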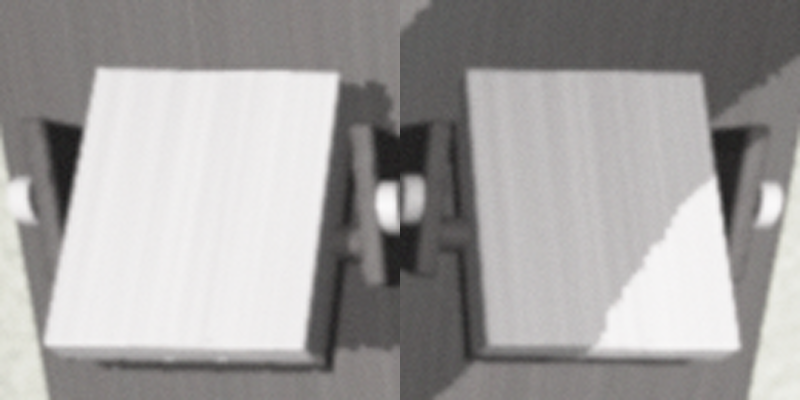

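Upper-face corners in the two crops: left TL(98,69), TR(338,73), BR(306,350), BL(46,346); right TL(468,71), TR(700,74), BR(739,349), BL(483,346). Fitting the plate model to these.

```bash
cat > fit.py <<'E'
from h import *
import pickle
from scipy.optimize import least_squares
c=lambda L,x0,y0:np.array([[x0+(u+.5)*.325-.5,y0+(v+.5)*.325-.5] for u,v in L])
obs=[("wa",c([(98,69),(338,73),(306,350),(46,346)],79,7)),("wb",c([(68,71),(300,74),(339,349),(83,346)],411,39)),
 ("w4",(np.array([(345,38),(444,38),(445,150),(341,149)])+.5)/1.25-.5)]
obs=[(pickle.load(open(n+".pkl","rb")),o) for n,o in obs]
def pose(q):
    a,s=q[3],q[4]; h=np.array([np.cos(a),np.sin(a),0]); y=np.array([-np.sin(a),np.cos(a),0]); x=np.cos(s)*h+np.array([0,0,np.sin(s)]); return np.array(q[:3]),np.c_[x,y,np.cross(x,y)]
loc=np.array([(-50,-40,0),(-50,40,0),(50,40,0),(50,-40,0)],float)
def corners(q):
    C,R=pose(q); return C+loc@R.T
def res(q,w=3):
    e=[]
    for i,(p,o) in enumerate(obs):
        sh=q[5+2*i:7+2*i]; e+=[(proj(p,corners(q))+sh-o).ravel(), np.array(sh)/1.0]
    return np.r_[np.concatenate(e),(q[2]-90)/1.0*w/3]
if __name__=="__main__":
    for drop in (None,0,1,2):
        f=obs if drop is None else obs; 
        if drop is not None: o2=obs; obs=[o for i,o in enumerate(o2) if i!=drop]
        r=least_squares(res,[560,-284,90,.157,.4]+[0]*2*len(obs)); np.set_printoptions(precision=3,suppress=True)
        print(drop,r.x, np.sqrt(2*r.cost))
        if drop is not None: obs=o2
E
python3 fit.py
```

```text
None [ 561.207 -285.254   89.294    0.145    0.542   -0.146   -0.334   -0.167
    0.067    0.337    0.151] 2.64927413380422
0 [ 561.374 -285.157   89.38     0.144    0.545   -0.234   -0.096    0.282
   -0.013] 2.467334241940327
1 [ 561.106 -285.046   89.663    0.149    0.547   -0.168   -0.278    0.152
    0.207] 1.8453579116081718
2 [ 561.152 -285.452   89.455    0.142    0.539    0.087   -0.239   -0.072
    0.145] 1.9187439723761908
```

```bash
cat > plan.py <<'E'
from fit import *
q=[561.2,-285.2,89.5,.145,.542]; C,P=pose(q); n=P[:,2]; RT=np.c_[-P[:,0],P[:,1],-n]
def tgt(d): return C+n*(14.2+d)
E
python3 - <<'E'
from plan import *
p=pickle.load(open("w4.pkl","rb")); R=np.array([[-0.987,-0.158,0],[-0.158,0.987,0],[0,0,-1.]]);t=np.array([655.7,-263.7,299])
for z in (6.2,14.2): print((proj(p,[t+R@[29.5,y,z] for y in (-20,20)])+.5)*1.25)
print(tgt(60)); delta(tgt(180),RT); delta(tgt(60),RT)
E
```

```text
[[348.2 250.6]
 [456.3 250.5]]
[[350.7 244.5]
 [453.7 244.4]]
[ 523.3 -290.7  153.1]
xyz [0.1665, 0.1555, 0.0435] a [0.0035, -0.5417, 0.0131]
xyz [0.1046, 0.1547, 0.1463] a [0.0035, -0.5417, 0.0131]
```

```bash
python3 -m inch '[{"ax":0,"ay":0,"az":0,"x":0.04,"y":0.04,"z":0,"claw":0.0},{"ax":0,"ay":-0.1,"az":0.003,"x":0.08,"y":0.08,"z":0,"claw":0.0},{"ax":0.001,"ay":-0.2,"az":0.006,"x":0.12,"y":0.12,"z":0.01,"claw":0.0},{"ax":0.002,"ay":-0.3,"az":0.009,"x":0.15,"y":0.145,"z":0.03,"claw":0.0},{"ax":0.003,"ay":-0.42,"az":0.011,"x":0.1665,"y":0.1555,"z":0.0435,"claw":0.0},{"ax":0.0035,"ay":-0.5417,"az":0.0131,"x":0.1665,"y":0.1555,"z":0.0435,"claw":0.0},{"ax":0.0035,"ay":-0.5417,"az":0.0131,"x":0.15,"y":0.155,"z":0.071,"claw":0.0},{"ax":0.0035,"ay":-0.5417,"az":0.0131,"x":0.13,"y":0.155,"z":0.104,"claw":0.0},{"ax":0.0035,"ay":-0.5417,"az":0.0131,"x":0.115,"y":0.155,"z":0.129,"claw":0.0},{"ax":0.0035,"ay":-0.5417,"az":0.0131,"x":0.1046,"y":0.1547,"z":0.1463,"claw":0.0},{"ax":0.0035,"ay":-0.5417,"az":0.0131,"x":0.1046,"y":0.1547,"z":0.1463,"claw":0.0},{"ax":0.0035,"ay":-0.5417,"az":0.0131,"x":0.1046,"y":0.1547,"z":0.1463,"claw":0.0}]'
python3 - <<'E'
from plan import *
p=viewer.capture("wrist"); im=np.ascontiguousarray(p["image"][:,:,::-1])
for X in corners(q): pass
pts=proj(p,corners(q)); print(pts)
cv2.polylines(im,[np.round(pts).astype(int)],True,(0,0,255),1)
s=arm.state(); R=np.array(s["eef_rot"]);t=np.array(s["tcp_pos"])
b=proj(p,[t+R@np.array(v) for v in ((30,-20,14.2),(30,20,14.2),(30,20,6.2),(30,-20,6.2))]); cv2.polylines(im,[np.round(b).astype(int)],True,(0,255,0),1)
cv2.imwrite("pics/h1.png",cv2.resize(im[:300,160:480],(640,600),interpolation=cv2.INTER_CUBIC))
delta(tgt(5),RT); print(s["ft_force"],s["finger_force"])
E
```

```text
time: 20.27
tcp_pos: [523.3, -291.0, 153.6]
eef_rot: [[-0.847, -0.144, 0.511], [-0.124, 0.99, 0.074], [-0.516, -0.001, -0.857]]
ft_force: [-0.6, 0.9, -2.3]
opening: 0.132
finger_force: 59.3
[[259.3 136.9]
 [384.7 136.9]
 [377.1 276.1]
 [266.8 276.1]]
xyz [0.0004, 0.0007, 0.0557] a [-0.0011, 0.0007, 0.0002]
[-0.6  0.7 -1. ] 59.33116793632507
```

View pics/h1.png

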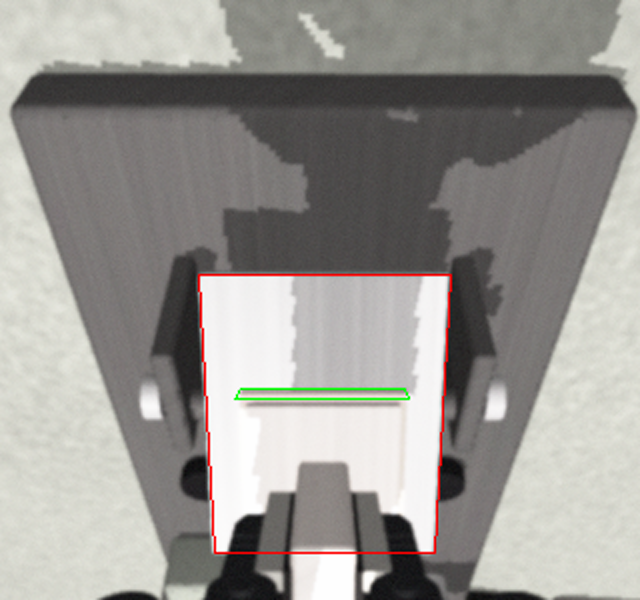

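The projected plate outline lies exactly on the plate, and the slide's foot edge (row ~395, columns 243-405) is centred and parallel. Approaching to about 3 mm, then slowly into contact.

```bash
python3 -m inch '[{"ax":0,"ay":0,"az":0,"x":0,"y":0.0007,"z":0.02,"claw":0.0},{"ax":0,"ay":0,"az":0,"x":0,"y":0.0007,"z":0.038,"claw":0.0},{"ax":0,"ay":0,"az":0,"x":0,"y":0.0007,"z":0.05,"claw":0.0},{"ax":0,"ay":0,"az":0,"x":0,"y":0.0007,"z":0.056,"claw":0.0},{"ax":0,"ay":0,"az":0,"x":0,"y":0.0007,"z":0.058,"claw":0.0},{"ax":0,"ay":0,"az":0,"x":0,"y":0.0007,"z":0.058,"claw":0.0},{"ax":0,"ay":0,"az":0,"x":0,"y":0.0007,"z":0.058,"claw":0.0}]'
python3 -c "
from h import *
s=arm.state();print(s['ft_force'],s['wrist_torque'])"
python3 -m inch '[{"ax":0,"ay":0,"az":0,"x":0,"y":0,"z":0.001,"claw":0.0},{"ax":0,"ay":0,"az":0,"x":0,"y":0,"z":0.002,"claw":0.0},{"ax":0,"ay":0,"az":0,"x":0,"y":0,"z":0.002,"claw":0.0}]'
python3 -c "
from h import *
s=arm.state();print(s['ft_force'],s['wrist_torque'])"
```

```text
time: 21.2
tcp_pos: [553.0, -286.5, 103.4]
eef_rot: [[-0.848, -0.144, 0.511], [-0.123, 0.99, 0.074], [-0.516, -0.0, -0.857]]
ft_force: [0.1, 0.1, -2.0]
opening: 0.131
finger_force: 59.5
[ 0.1  0.1 -2. ] [-0.1  0.6  0. ]
time: 21.58
tcp_pos: [554.0, -286.3, 101.4]
eef_rot: [[-0.848, -0.144, 0.511], [-0.123, 0.99, 0.074], [-0.516, -0.0, -0.857]]
ft_force: [-2.9, -0.4, 2.5]
opening: 0.131
finger_force: 60.1
[-2.9 -0.4  2.5] [-0.1  0.6 -0. ]
```

```bash
python3 -m inch '[{"ax":0,"ay":0,"az":0,"x":0,"y":0,"z":0.001,"claw":0.0},{"ax":0,"ay":0,"az":0,"x":0,"y":0,"z":0.002,"claw":0.0},{"ax":0,"ay":0,"az":0,"x":0,"y":0,"z":0.002,"claw":0.0},{"ax":0,"ay":0,"az":0,"x":0,"y":0,"z":0.002,"claw":0.0}]'
python3 - <<'E'
from plan import *
s=arm.state();print(s['ft_force'],s['wrist_torque'],s["finger_force"])
p=viewer.capture("wrist"); im=np.ascontiguousarray(p["image"][:,:,::-1])
q2=q.copy(); q2[:3]=list(C-2*n)
pts=proj(p,corners(q2)); cv2.polylines(im,[np.round(pts).astype(int)],True,(0,0,255),1)
cv2.imwrite("pics/h2.png",cv2.resize(im[100:300,200:440],(720,600),interpolation=cv2.INTER_CUBIC))
for v in ("scene","top"):
    c=viewer.capture(v)
    for r in viewer.landmark_of(c,"cabinet_drawer0_handle")[:1]: print(v,atz(c,r["position"],52))
E
```

```text
time: 22.08
tcp_pos: [555.0, -286.1, 99.7]
eef_rot: [[-0.848, -0.144, 0.51], [-0.123, 0.99, 0.074], [-0.516, -0.0, -0.857]]
ft_force: [-4.9, -1.6, 5.0]
opening: 0.131
finger_force: 60.7
[-4.9 -1.6  5. ] [-0.1  0.7  0. ] 60.74285387992859
top [476.6 210.3  52. ]
```

View pics/h2.png

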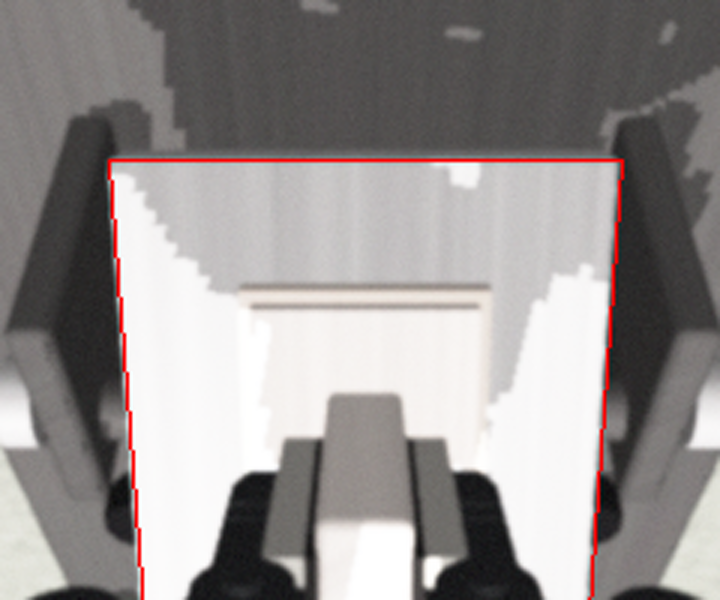

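The slide sits flush on the plate, centred (foot edge columns 240-490 against plate 110-622) and parallel. The push is about 8.5 N, and the small change in wrist moment means it isn't resting on one edge. The drawer handle is still at its open position. Handing in.

```bash
python3 -m inch '[{"ax":0,"ay":0,"az":0,"x":0,"y":0,"z":0,"claw":0.0},{"ax":0,"ay":0,"az":0,"x":0,"y":0,"z":0,"claw":0.0},{"ax":0,"ay":0,"az":0,"x":0,"y":0,"z":0,"claw":0.0}]'; python3 -c "
from rig import order
print(order.sign_off())"
```

```text
time: 22.7
tcp_pos: [555.0, -286.2, 99.7]
eef_rot: [[-0.848, -0.144, 0.51], [-0.123, 0.99, 0.074], [-0.516, -0.0, -0.857]]
ft_force: [-6.0, -1.5, 3.4]
opening: 0.131
finger_force: 60.7
the job is handed in; nothing more can be done
None
```

I handed the job in at 22.7 s; the hand-in returned no verdict. The drawer is out at its stop with the round holder left in it, and the slide is still gripped and pressed centred on the stage plate at about 8 N; in the last wrist picture it looks flush.

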